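# Butt a batten up to the red flip stop on a crosscut board

### The arm

A 7-joint arm with a two-finger parallel gripper is mounted at the origin on the work surface. World frame = base frame: x ahead of the robot, y to its left, z up, the work surface at z = 0. Lengths are in m, angles in rad, forces in N, time in s.
With the tool pointing down it reaches from about 0.35 to 0.9 m from the base axis. Payload 8.1 kg.
Tool frame: the origin (TCP) lies between the finger pads; the fingertips stand 19 mm ahead of it and the grasp point (between the pads) is the TCP; z points along the fingers, y is the line along which they close (so a half turn about z gives the same grasp; the last joint's range is limited). The gripper opens to 92 mm and grips with 3 to 60 N. Pads are 19 mm wide; open, the fingers measure 130 mm over their backs; the gripper's body (75 mm by 190 mm) begins 47 mm behind the grasp point.
Start: joints at [1.131, 0.434, 0.025, 1.573, -0.012, 1.134, -0.075], TCP at [0.207, -0.59, 0.246] pointing down, gripper open.
Joint ranges: [-2.62, 2.62], [-0.44, 2.09], [-1.27, 1.32], [0.08, 2.57], [-1.32, 4.46], [0.12, 2], [-2.74, 2.74]. Speed limits (rad/s): [2.22, 2.22, 3.01, 3.01, 3.14, 3.14, 3.14].

### API

Orientations are given as a rotation vector (axis times angle).
In Python, from rig import * gives the robot as it stands.
- The arm moves only by the tool arm_command, never from a script. Its argument "motion" is a list of rows, each an object with "hand": the closure, from -1 (fully open) to 1 (shut), so that 0 is half open; "delta_pos": the shift along the tool's x, y, z in cm, a list of three; "turn": the turn, a rotation vector about the tool's x, y, z in degrees, a list of three. A call has 1 to 8 rows; each row shifts and turns the commanded pose from where the row before left it, along the tool's axes as they then stand; what a row does not reach is not made up. A row lasts 1/8 s, in which the tool goes at most 62.5 mm and 10.7 degrees, less where a joint would pass 70% of its speed; a pose out of reach is approached as far as the arm can. A call is refused whole if a number of a shift passes 6.25 or a number of a turn 10.7, either way. A call with a gripper value outside its range is refused whole. The fingers move at their own pace and stop on an object; "force" is the grip in N (left out, the last holds). Time passes only in rows, so rows that do not move let the fingers close. It gives the time, the measured TCP pose, the force, the opening and the grip force at its end, in the units of the state.
- sense(): the state, without advancing time (a new reading comes with each control period).
- grab_frame(name): name is "scene" or "top" or "wrist"; returns the picture (384x512x3 uint8, red, green, blue); there is no depth.
- camera_model(name): a dict with "fx", "fy", "cx", "cy" (pixels), "camera_from_world" (4x4, takes a point from world to camera coordinates); the wrist camera has in their place "hand_eye" (4x4, takes a point from camera to tool coordinates, whose origin is the TCP and whose axes are the flange's). Camera axes: x right, y down, z forward; pixel columns grow to the right and rows downward; lengths in m; the calibration is good to about 2 mm. A picture is of the moment at which its call begins: read the wrist's pose just before it. camera_model takes no time and is no camera call.
- close_job(): hands the job in; it is judged then, once.
The state is a dict: "time": time; "q": joint angles; "joint_velocities": joint speeds; "effort": joint torques, N m; "eef_pos": TCP position; "tool_rot": TCP orientation; "force": force on the tool from outside, world axes, zero at the start; "wrist_torque": the same for the moment, N m; "gripper_width": finger opening in m; "gripper_force": force on a finger pad.
Only numpy, scipy, OpenCV 4.12 (cv2) and the standard library are available. Lean on these libraries where they do the work, as an engineer would, in place of code of your own. Each camera call takes 0.05 s, during which the arm holds its last target. There are 200 camera calls.

### The job

Set the batten up for its next cut: flip the red stop down over the fence, then push the batten with the fingertips until it lies flat along the fence with its end butted against the red stop. Only push things: the batten must slide on the board and never be lifted. Leave the blue stop flipped up and the saw, tape measure, pencil and jar where they are, and finish with the hand clear.

Things in the scene. Friction and masses are not known exactly. Their poses are not given: they have to be found in the camera images.
- jig: Crosscut board screwed to the bench: dark plywood, top at z = 18 mm, with an upright aluminium fence on its far side, top at z = 78 mm. Origin: on the fence's work face (towards the robot) at bench level; y along the fence, x away from the robot, square to that face. Board spans x -160 to +50 mm, y -345 to +285 mm; fence fills x 0 to 20 mm over that length. A 3 mm saw kerf crosses at y = 20 mm.
- red_base: Steel carriage of the red stop, 30 mm (x) by 46 mm (y) by 23 mm high, clamped on the fence top. Origin: centre of its underside, 10 mm behind the work face; axes as the jig's. The stop's hinge pin runs along y, 14 mm above the origin (z = 92 mm). Stop down: the batten butts on the foot's -y side, 10 mm to the -y side of this origin. Red and blue may be either way round.
- red (a joint): Hinge angle of the red stop arm, rad: 0 = down (working), about 3.0 at the start = flipped up, leaning back on its rest. L-shaped, 20 mm wide (y), 100 g. Pushed from behind (towards the robot) near the top it swings over the fence with slight friction; it balances near 2.35 and below about 2.1 it drops home by its own weight.
- red_tip (a point): Centre of the red stop's foot end, 75 mm from the pin. Foot is 30 mm deep by 20 mm wide. Up: it stands nearly upright above the pin, end at about z = 166 mm, its back (+x) side 34 to 44 mm behind the pin. Down: it hangs 4 to 34 mm before the work face, end 4 mm above the board.
- blue_base: Carriage of the blue flip stop, same as the red one, about 70 to 155 mm from it along the fence.
- blue (a joint): Hinge angle of the blue stop, same shape and meaning as the red one; starts flipped up at about 3.0 and must stay up.
- batten_mid (a point): Centre of the pale pine batten, 260 mm long (its x axis) by 44 mm wide (its y axis) by 32 mm high, about 0.19 kg, lying loose on the board; its centre is 16 mm above the board (z = 34 mm). At the start it lies askew in front of the fence, on the -y side of both stops, so it must go towards +x (fence) and +y (stop).
- saw: Back saw with wooden handle lying on the bench behind the fence, about 360 mm long, 24 mm high. Bystander.
- tape: Yellow tape measure, 70 x 38 x 62 mm high, on the bench to the left of the board; origin under its centre. Bystander.
- pencil: Flat green carpenter's pencil, 180 x 14 x 8 mm, lying on the front left part of the board along the fence direction; origin under the middle of its length. Bystander.
- jar: Amber jar of screws, 68 mm diameter, 85 mm high, on the bench to the left of the board; origin under its centre. Bystander.
- batten: The same batten; origin at the centre of its underside.

How it is judged:
By the outcome, as a careful person would: the job done as asked, in the order asked, and still so for the second after the job is handed in, with the robot touching nothing.
It also fails if it takes over 54 s, if anything falls off the work surface, if the arm or the gripper's body presses on something with over 40 N, if the wrist force passes 120 N, or if a joint passes its speed limit or range.

## Working session

There is one attempt and no reset: what is moved stays moved. The work goes in short steps, Python scripts to look and compute and a tool call to move; the robot and the scene stay as the last step left them, time stands still between calls to the robot, and variables do not carry over. Pictures are saved under pics/ and viewed, at most 10 in all, crops included, and the job is handed in when it is done.

Besides the shell and the picture viewer there is one more tool, called in YAML: its name, and indented under it one key for each argument. arm_command: Moves the arm, as the interface text tells. Its arguments: {"type":"object","properties":{"motion":{"type":"array"},"force":{"type":"number"}},"required":["motion"]}

```bash
mkdir -p pics; python3 - <<'E'
from rig import *
import cv2
s=sense();print({k:s[k] for k in('time','q','eef_pos','tool_rot','gripper_width')})
for n in('scene','top'):
    f=grab_frame(n);cv2.imwrite(f'pics/{n}0.png',cv2.resize(f[:,:,::-1],(800,600),interpolation=cv2.INTER_CUBIC))
    print(n,camera_model(n))
print(camera_model('wrist'))
E
```

```text
{'time': 0.0, 'q': array([ 1.1313988 ,  0.43521744,  0.02498928,  1.57414174, -0.01158328,
        1.13398509, -0.07508218]), 'eef_pos': array([ 0.20630864, -0.58943679,  0.24493132]), 'tool_rot': array([-3.09564307e+00, -5.26190923e-01,  6.79546762e-04]), 'gripper_width': 0.09200065370061641}
scene {'fx': 472.90810439544646, 'fy': 472.90810439544646, 'cx': 252.76914535604996, 'cy': 188.88371263633582, 'camera_from_world': array([[ 0.73064853,  0.68265216,  0.01177932, -0.4924328 ],
       [ 0.57623043, -0.60730696, -0.54693396, -0.19102801],
       [-0.36621198,  0.4064041 , -0.83709288,  1.32887544],
       [ 0.        ,  0.        ,  0.        ,  1.        ]])}
top {'fx': 475.81694554598886, 'fy': 475.81694554598886, 'cx': 253.23592638596605, 'cy': 192.71120428716594, 'camera_from_world': array([[ 0.02664458, -0.99959056, -0.0104297 ,  0.14476838],
       [-0.99277462, -0.02523889, -0.11730963,  0.57274753],
       [ 0.11699837,  0.01348001, -0.99304062,  1.21665134],
       [ 0.        ,  0.        ,  0.        ,  1.        ]])}
{'fx': 280.9733039698239, 'fy': 280.9733039698239, 'cx': 258.27722074277216, 'cy': 191.3997713692873, 'hand_eye': array([[-7.87298365e-05, -9.54649488e-01, -2.97732007e-01,
         8.18543344e-02],
       [ 9.99999990e-01, -1.10971146e-04,  9.13865873e-05,
        -9.74373797e-04],
       [-1.20281821e-04, -2.97731997e-01,  9.54649487e-01,
        -1.38967068e-01],
       [ 0.00000000e+00,  0.00000000e+00,  0.00000000e+00,
         1.00000000e+00]])}
```

View pics/scene0.png

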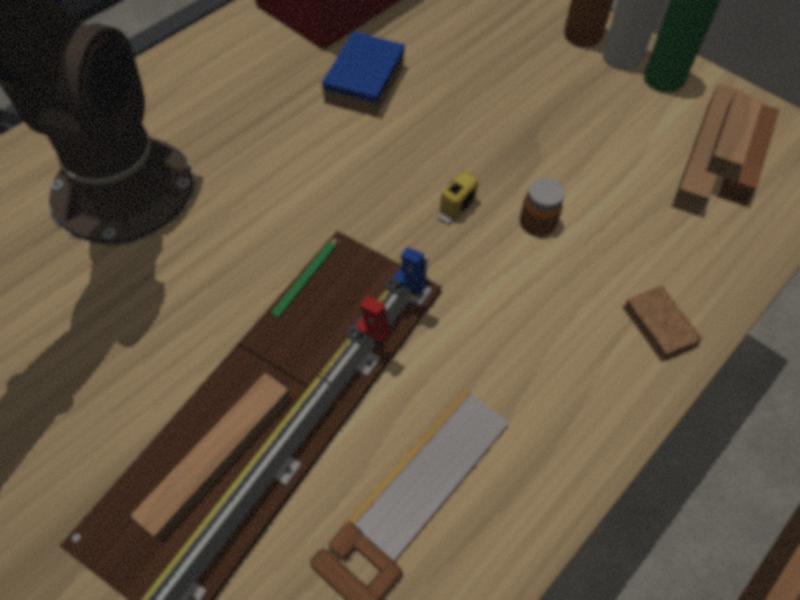

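View pics/top0.png

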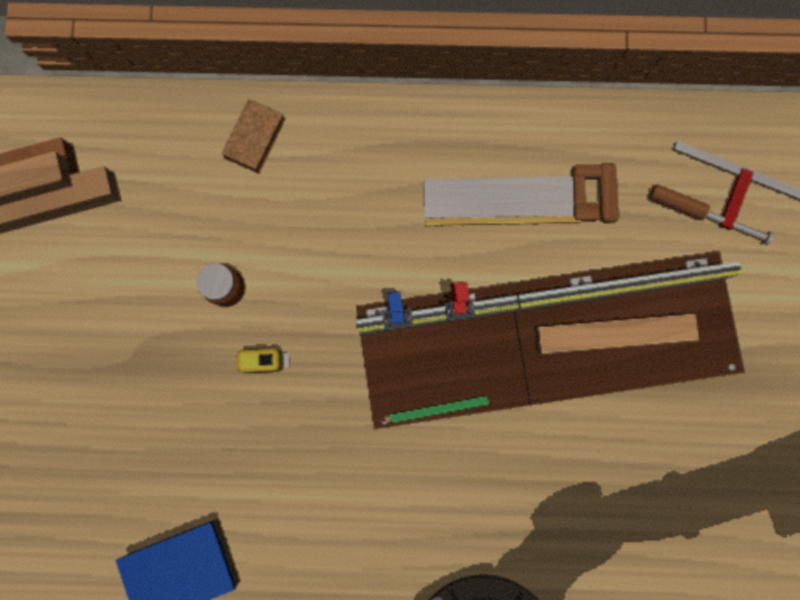

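The scene view shows the red stop at (373,318) and the blue at (412,270), both up, with the batten at (210,455). In the top view, the red stop is at (460,298), the blue at (397,308), and the batten spans (540,340) to (698,327). The board corners are (357,307), (720,252), (743,372) and (375,428).

```bash
cat > h.py <<'E'
import numpy as np, cv2
from rig import *
from scipy.optimize import least_squares
from scipy.spatial.transform import Rotation as R
S=1.5625
def proj(n,P):
    m=camera_model(n);T=m['camera_from_world'];c=np.atleast_2d(P)@T[:3,:3].T+T[:3,3]
    return np.c_[m['fx']*c[:,0]/c[:,2]+m['cx'],m['fy']*c[:,1]/c[:,2]+m['cy']]
def unproj(n,uv,z):
    m=camera_model(n);T=m['camera_from_world'];uv=np.atleast_2d(uv)
    d=np.c_[(uv[:,0]-m['cx'])/m['fx'],(uv[:,1]-m['cy'])/m['fy'],np.ones(len(uv))]@T[:3,:3]
    o=-T[:3,:3].T@T[:3,3];return o+d*((z-o[2])/d[:,2])[:,None]
def place(p,L): # p=x,y,yaw ; local pts
    L=np.atleast_2d(np.array(L,float));c,s=np.cos(p[2]),np.sin(p[2])
    return np.c_[p[0]+c*L[:,0]-s*L[:,1],p[1]+s*L[:,0]+c*L[:,1],L[:,2]]
def tojig(j,P):
    P=np.atleast_2d(P);d=P[:,:2]-j[:2];c,s=np.cos(j[2]),np.sin(j[2])
    return np.c_[c*d[:,0]+s*d[:,1],-s*d[:,0]+c*d[:,1]]
E
python3 - <<'E'
from h import *
top=np.array([[357,307],[720,252],[743,372],[375,428]])/S
sc=np.array([[440,290],[338,234],[64,543]])/S
B=np.array([[50,285,18],[50,-345,18],[-160,-345,18],[-160,285,18]])/1e3
f=lambda p:np.r_[proj('top',place(p,B))-top, proj('scene',place(p,B[[0,3,2]]))-sc].ravel()
r=least_squares(f,[.6,-.2,0]);j=r.x;print('jig',j,r.fun.round(1))
np.save('jig.npy',j)
ft=grab_frame('top');fs=grab_frame('scene')
hsv=cv2.cvtColor(ft,cv2.COLOR_RGB2HSV)
# batten mask inside board
m=((hsv[...,2]>110)).astype(np.uint8)
poly=proj('top',place(j,np.array([[-8,-335,18],[-8,10,18],[-155,10,18],[-155,-325,18]])/1e3)).astype(np.int32)
pm=np.zeros_like(m);cv2.fillPoly(pm,[poly],1);m&=pm
n,l,st,ce=cv2.connectedComponentsWithStats(m);k=1+st[1:,4].argmax()
c=max(cv2.findContours((l==k).astype(np.uint8),0,2)[0],key=cv2.contourArea)
rect=cv2.minAreaRect(c);print(rect)
bx=unproj('top',cv2.boxPoints(rect),.05);print('batten jig',tojig(j,bx).round(4), tojig(j,bx.mean(0)))
# red/blue blobs
for nm,ff in(('top',ft),('scene',fs)):
    h=ff.astype(int)
    for col,a,b in(('red',0,2),('blue',2,0)):
        mm=((h[...,a]>1.8*h[...,b])&(h[...,a]>1.6*h[...,1])&(h[...,a]>50)).astype(np.uint8)
        n,l,st,ce=cv2.connectedComponentsWithStats(mm)
        g=proj(nm,place(j,[[.03,.15,.13]]))[0]
        for i in range(1,n):
            if st[i,4]>15 and np.linalg.norm(ce[i]-g)<80:
                print(nm,col,st[i],ce[i], 'jig@z.13',tojig(j,unproj(nm,ce[i],.13)).round(3))
o=[]
for nm,ff,(x0,y0,w,hh) in(('top',ft,(225,155,260,125)),('scene',fs,(30,140,260,190))):
    im=cv2.resize(ff[y0:y0+hh,x0:x0+w],None,fx=3,fy=3,interpolation=cv2.INTER_CUBIC)[:,:,::-1].copy()
    def L(P):
        q=((proj(nm,P)-[x0,y0]+.5)*3).astype(np.int32);cv2.polylines(im,[q],True,(0,255,0),1)
    L(place(j,B));L(place(j,np.array([[0,285,78],[0,-345,78],[20,-345,78],[20,285,78]])/1e3))
    L(bx);L(place(j,np.array([[0,20,18],[-.16*1e3,20,18]])/1e3))
    cv2.imwrite(f'pics/ov_{nm}.png',im)
E
```

```text
jig [ 0.56463233 -0.06023347  0.17399799] [-1.3 -2.1 -0.5 -1.6  0.7 -0.4 -1.5 -0.6  1.4 -2.5 -0.8 -2.8 -4.5  1.4]
((395.6306457519531, 213.04922485351562), (16.8918399810791, 100.72674560546875), 85.17922973632812)
batten jig [[-0.0362 -0.0115]
 [-0.0528 -0.2709]
 [-0.096  -0.266 ]
 [-0.0795 -0.0077]] [[-0.06610437 -0.13902991]]
top red [302 176  63  15 301] [333.65448505 183.38538206] jig@z.13 [[0.024 0.02 ]]
top red [290 180  11  21 185] [294.47567568 190.01621622] jig@z.13 [[0.023 0.117]]
top red [  232   180   243    94 10250] [348.12273171 226.41697561] jig@z.13 [[-0.084  0.003]]
top red [258 189  27   8 113] [270.45132743 192.77876106] jig@z.13 [[0.024 0.175]]
top red [229 196   6   7  23] [231.43478261 198.91304348] jig@z.13 [[0.024 0.271]]
top red [285 263  13   4  18] [291.44444444 264.5       ] jig@z.13 [[-0.153  0.152]]
top blue [248 187  11  20 156] [252.89102564 196.49358974] jig@z.13 [[0.022 0.219]]
scene red [228 188  21  31 379] [237.47757256 202.26385224] jig@z.13 [[0.026 0.118]]
scene blue [258 160  12   9  82] [263.5 164. ] jig@z.13 [[0.018 0.237]]
scene blue [253 172   7  10  44] [256.52272727 176.75      ] jig@z.13 [[0.024 0.198]]
```

View pics/ov_top.png

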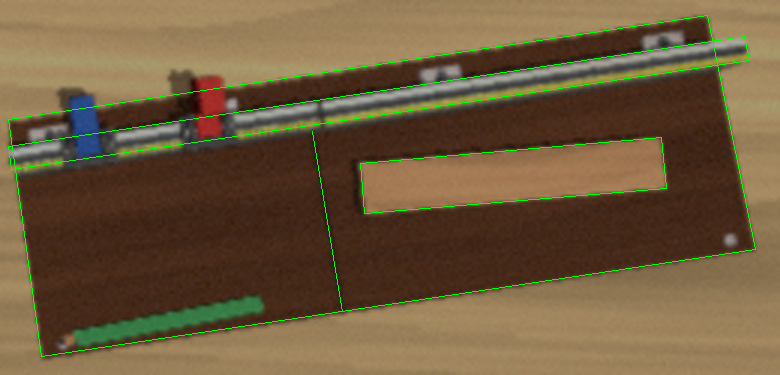

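View pics/ov_scene.png

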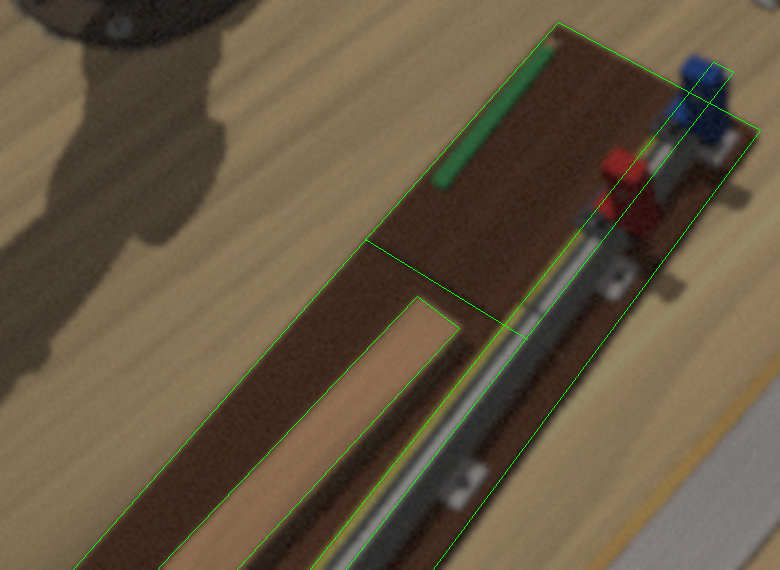

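The overlay puts the board and fence outlines right on the edges. Red is at jig y ≈ 0.118, blue at ≈ 0.217, and the batten is centred at jig (-0.066, -0.139), about 3.7° askew. Next I plan the hand's route to behind the red stop.

```bash
cat >> h.py <<'E'
j=np.load('jig.npy')
def st(yaw_off=0):
    s=sense();M=R.from_rotvec(s['tool_rot']).as_matrix()
    J=R.from_euler('z',j[2]).as_matrix()
    p=s['eef_pos'];return s,M,J,p
def go(*T):
    """T: jig-frame TCP targets (x,y,z) m; prints tool-frame shift in cm as seen from the aligned tool, and turn"""
    s,M,J,p=st()
    Jt=J.T@M;print('t',round(s['time'],2),'tcp jig',tojig(j,p)[0].round(4),p[2].round(4),'F',(J.T@s['force']).round(2),'w',s['gripper_width'].round(3))
    D=np.diag([1,-1,-1.]) if Jt[0,0]>0 else np.diag([-1,1,-1.])
    print('turn to align deg (tool)',np.degrees(R.from_matrix(Jt.T@D).as_rotvec()).round(1),'aligned tool x,y,z in jig',np.diag(D))
    for t in T:
        q=place(j,[t])[0];print(t,'tool now cm',(M.T@(q-p)*100).round(2),'aligned cm',((J@D).T@(q-p)*100).round(2));p=q
E
python3 - <<'E'
from h import *
go((.09,-.35,.245),(.09,.118,.245),(.09,.118,.169),(-.02,.118,.169))
E
```

```text
Traceback (most recent call last):
  File "h.py", line 27, in go
    Jt=J.T@M;print('t',round(s['time'],2),'tcp jig',tojig(j,p)[0].round(4),p[2].round(4),'F',(J.T@s['force']).round(2),'w',s['gripper_width'].round(3))
                                                                                                                           ^^^^^^^^^^^^^^^^^^^^^^^^
AttributeError: 'float' object has no attribute 'round'
```

```bash
sed -i "s/s\['gripper_width'\].round(3)/round(s['gripper_width'],3)/" h.py
python3 - <<'E'
from h import *
go((.09,-.35,.245),(.09,.118,.245),(.09,.118,.169),(-.02,.118,.169))
E
```

```text
t 0.2 tcp jig [-0.4444 -0.4594] 0.2453 F [-0.34 -0.12 -0.24] w 0.091
turn to align deg (tool) [-0.1  0.   9.3] aligned tool x,y,z in jig [ 1. -1. -1.]
(0.09, -0.35, 0.245) tool now cm [ 5.451e+01 -2.140e+00  2.000e-02] aligned cm [ 5.344e+01 -1.094e+01  3.000e-02]
(0.09, 0.118, 0.245) tool now cm [ 7.580e+00 -4.618e+01  4.000e-02] aligned cm [ -0.  -46.8   0. ]
(0.09, 0.118, 0.169) tool now cm [0.   0.01 7.6 ] aligned cm [0.  0.  7.6]
(-0.02, 0.118, 0.169) tool now cm [-10.85  -1.78   0.  ] aligned cm [-11.  -0.   0.]
```

arm_command:
  motion:
    - {"hand":1,"delta_pos":[0,0,0],"turn":[0,0,9.3]}
    - {"hand":1,"delta_pos":[5.6,-2.5,0],"turn":[0,0,0]}
    - {"hand":1,"delta_pos":[5.6,-2.5,0],"turn":[0,0,0]}
    - {"hand":1,"delta_pos":[5.6,-2.5,0],"turn":[0,0,0]}
    - {"hand":1,"delta_pos":[5.6,-2.5,0],"turn":[0,0,0]}
    - {"hand":1,"delta_pos":[5.6,-2.5,0],"turn":[0,0,0]}
    - {"hand":1,"delta_pos":[5.6,-2.5,0],"turn":[0,0,0]}
    - {"hand":1,"delta_pos":[5.6,-2.5,0],"turn":[0,0,0]}
  force: 20

```text
time: 1.2
eef_pos: [0.5636, -0.3483, 0.2456]
tool_rot: [3.13, 0.273, -0.0]
force: [-0.6, -1.6, -0.2]
gripper_width: 0.0166
gripper_force: 0.0
```

```bash
python3 - <<'E'
from h import *
go((.09,.118,.245),(.09,.118,.169),(-.02,.118,.169))
E
```

```text
t 1.2 tcp jig [-0.0509 -0.2835] 0.2456 F [-0.92 -1.46 -0.2 ] w 0.017
turn to align deg (tool) [0. 0. 0.] aligned tool x,y,z in jig [ 1. -1. -1.]
(0.09, 0.118, 0.245) tool now cm [ 14.1  -40.15   0.06] aligned cm [ 14.09 -40.15   0.06]
(0.09, 0.118, 0.169) tool now cm [ 0.  -0.   7.6] aligned cm [0.  0.  7.6]
(-0.02, 0.118, 0.169) tool now cm [-11.  -0.   0.] aligned cm [-11.  -0.   0.]
```

arm_command:
  motion:
    - {"hand":1,"delta_pos":[2.3,-5.7,0],"turn":[0,0,0]}
    - {"hand":1,"delta_pos":[2.3,-5.7,0],"turn":[0,0,0]}
    - {"hand":1,"delta_pos":[2.3,-5.7,0],"turn":[0,0,0]}
    - {"hand":1,"delta_pos":[2.3,-5.7,0],"turn":[0,0,0]}
    - {"hand":1,"delta_pos":[2.3,-5.7,0],"turn":[0,0,0]}
    - {"hand":1,"delta_pos":[2.3,-5.7,0],"turn":[0,0,0]}
    - {"hand":1,"delta_pos":[0.3,-5.9,0],"turn":[0,0,0]}
    - {"hand":1,"delta_pos":[0,0,3.8],"turn":[0,0,0]}

```text
time: 2.2
eef_pos: [0.6324, 0.0781, 0.2099]
tool_rot: [-3.124, -0.288, -0.009]
force: [0.5, -0.8, -0.6]
gripper_width: 0.0004
gripper_force: 0.0
```

arm_command:
  motion:
    - {"hand":1,"delta_pos":[0,0,3.8],"turn":[0,0,0]}
    - {"hand":1,"delta_pos":[0,0,0],"turn":[0,0,0]}

```text
time: 2.45
eef_pos: [0.6293, 0.0695, 0.1668]
tool_rot: [3.129, 0.274, -0.01]
force: [0.2, 0.8, 0.1]
gripper_width: 0.0003
gripper_force: 0.0
```

```bash
python3 - <<'E'
from h import *
go((-.015,.118,.169))
f=grab_frame('top');cv2.imwrite('pics/t2.png',cv2.resize(f[150:280,220:480],None,fx=3,fy=3,interpolation=cv2.INTER_CUBIC)[:,:,::-1])
E
```

```text
t 2.45 tcp jig [0.0862 0.1165] 0.1668 F [0.32 0.75 0.06] w 0.0
turn to align deg (tool) [0.  0.4 0. ] aligned tool x,y,z in jig [ 1. -1. -1.]
(-0.015, 0.118, 0.169) tool now cm [-10.12  -0.15  -0.15] aligned cm [-10.12  -0.15  -0.22]
```

View pics/t2.png

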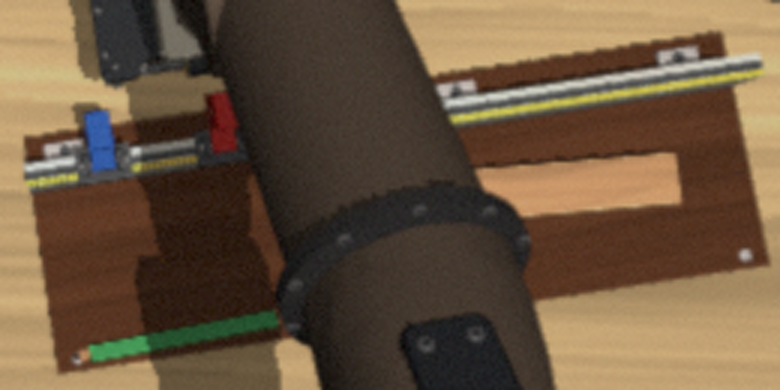

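The view shows the red stop at (222,122) and the blue at (98,140), both still up, and the gripper behind the red stop. Now I push towards the robot.

arm_command:
  motion:
    - {"hand":1,"delta_pos":[-1.4,-0.1,0],"turn":[0,0,0]}
    - {"hand":1,"delta_pos":[-1.2,0,0],"turn":[0,0,0]}
    - {"hand":1,"delta_pos":[-1.2,0,0],"turn":[0,0,0]}
    - {"hand":1,"delta_pos":[-1.2,0,0],"turn":[0,0,0]}
    - {"hand":1,"delta_pos":[-1.2,0,0],"turn":[0,0,0]}
    - {"hand":1,"delta_pos":[-1.2,0,0],"turn":[0,0,0]}
    - {"hand":1,"delta_pos":[-1.2,0,0],"turn":[0,0,0]}
    - {"hand":1,"delta_pos":[-1.2,0,0],"turn":[0,0,0]}

```text
time: 3.5
eef_pos: [0.5337, 0.0536, 0.1694]
tool_rot: [3.13, 0.274, -0.001]
force: [1.1, -0.1, 0.2]
gripper_width: 0.0004
gripper_force: 0.0
```

arm_command:
  motion:
    - {"hand":1,"delta_pos":[-1.0,0,0],"turn":[0,0,0]}
    - {"hand":1,"delta_pos":[-1.0,0,0],"turn":[0,0,0]}
    - {"hand":1,"delta_pos":[0,0,0],"turn":[0,0,0]}

```text
time: 3.88
eef_pos: [0.5144, 0.0502, 0.1698]
tool_rot: [3.13, 0.274, -0.0]
force: [0.3, -0.3, -0.1]
gripper_width: 0.0003
gripper_force: 0.0
```

```bash
python3 - <<'E'
from h import *
go((-.015,.118,.245))
f=grab_frame('scene');cv2.imwrite('pics/s3.png',cv2.resize(f[120:310,60:320],None,fx=3,fy=3,interpolation=cv2.INTER_CUBIC)[:,:,::-1])
E
```

```text
t 3.88 tcp jig [-0.0303  0.1175] 0.1698 F [ 0.22 -0.3  -0.14] w 0.0
turn to align deg (tool) [0. 0. 0.] aligned tool x,y,z in jig [ 1. -1. -1.]
(-0.015, 0.118, 0.245) tool now cm [ 1.53 -0.05 -7.52] aligned cm [ 1.53 -0.05 -7.52]
```

View pics/s3.png

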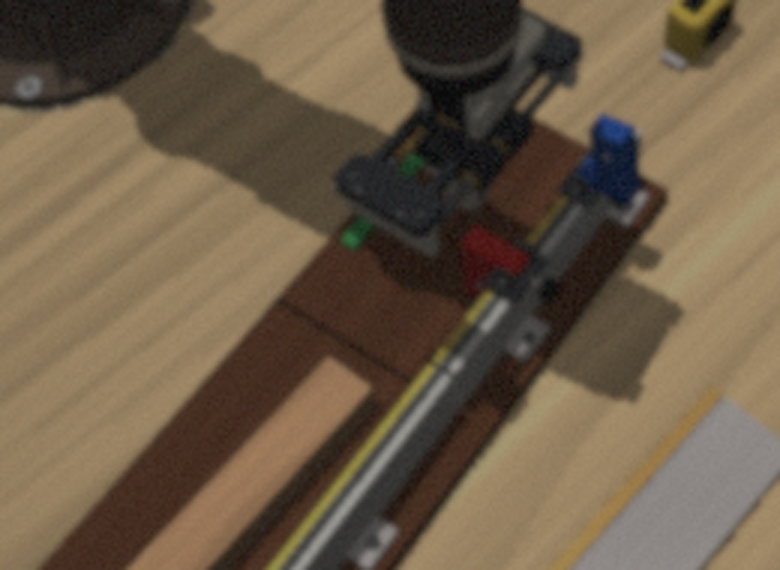

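The red stop is down at (490,262) and the blue is still up at (612,165). Next I go to the front of the batten with the fingers open.

arm_command:
  motion:
    - {"hand":1,"delta_pos":[-2,5.1,0],"turn":[0,0,0]}
    - {"hand":-1,"delta_pos":[-2,5.1,0],"turn":[0,0,0]}
    - {"hand":-1,"delta_pos":[-2,5.1,0],"turn":[0,0,0]}
    - {"hand":-1,"delta_pos":[-2,5.1,0],"turn":[0,0,0]}
    - {"hand":-1,"delta_pos":[-2,5.3,0],"turn":[0,0,0]}
    - {"hand":-1,"delta_pos":[0,0,0],"turn":[0,0,0]}
    - {"hand":-1,"delta_pos":[0,0,4],"turn":[0,0,0]}
    - {"hand":-1,"delta_pos":[0,0,0],"turn":[0,0,0]}

```text
time: 4.92
eef_pos: [0.46, -0.2187, 0.1278]
tool_rot: [-3.127, -0.275, 0.007]
force: [0.1, 0.2, -0.1]
gripper_width: 0.0661
gripper_force: 0.0
```

```bash
python3 - <<'E'
from h import *
go((-.13,-.139,.051),(-.06,-.139,.051))
E
```

```text
t 4.92 tcp jig [-0.1305 -0.138 ] 0.1278 F [ 0.14  0.16 -0.15] w 0.066
turn to align deg (tool) [-0.2  0.2  0.1] aligned tool x,y,z in jig [ 1. -1. -1.]
(-0.13, -0.139, 0.051) tool now cm [0.08 0.12 7.68] aligned cm [0.05 0.1  7.68]
(-0.06, -0.139, 0.051) tool now cm [ 7.    0.01 -0.03] aligned cm [ 7. -0.  0.]
```

arm_command:
  motion:
    - {"hand":-1,"delta_pos":[0,0.1,4],"turn":[0,0,0]}
    - {"hand":-1,"delta_pos":[0,0,3.6],"turn":[0,0,0]}
    - {"hand":-1,"delta_pos":[0,0,0],"turn":[0,0,0]}
    - {"hand":-1,"delta_pos":[1.5,0,0],"turn":[0,0,0]}
    - {"hand":-1,"delta_pos":[1.2,0,0],"turn":[0,0,0]}
    - {"hand":-1,"delta_pos":[1.0,0,0],"turn":[0,0,0]}
    - {"hand":-1,"delta_pos":[1.0,0,0],"turn":[0,0,0]}

```text
time: 5.8
eef_pos: [0.5082, -0.2129, 0.0542]
tool_rot: [3.129, 0.274, -0.0]
force: [-2.5, 0.0, 2.4]
gripper_width: 0.0919
gripper_force: 1.4
```

```bash
python3 - <<'E'
from h import *
go((-.0535,-.139,.051))
E
```

```text
t 5.8 tcp jig [-0.082  -0.1406] 0.0542 F [-2.49  0.48  2.43] w 0.092
turn to align deg (tool) [0. 0. 0.] aligned tool x,y,z in jig [ 1. -1. -1.]
(-0.0535, -0.139, 0.051) tool now cm [ 2.85 -0.16  0.32] aligned cm [ 2.85 -0.16  0.32]
```

arm_command:
  motion:
    - {"hand":-1,"delta_pos":[0.8,0,0],"turn":[0,0,0]}
    - {"hand":-1,"delta_pos":[0.8,0,0],"turn":[0,0,0]}
    - {"hand":-1,"delta_pos":[0.8,0,0],"turn":[0,0,0]}
    - {"hand":-1,"delta_pos":[0,0,0],"turn":[0,0,0]}

```text
time: 6.3
eef_pos: [0.5325, -0.2084, 0.0537]
tool_rot: [3.129, 0.275, 0.002]
force: [0.1, 0.5, 1.2]
gripper_width: 0.0917
gripper_force: 0.0
```

arm_command:
  motion:
    - {"hand":-1,"delta_pos":[0.4,0,0],"turn":[0,0,0]}
    - {"hand":-1,"delta_pos":[0,0,0],"turn":[0,0,0]}

```text
time: 6.55
eef_pos: [0.5347, -0.2082, 0.0536]
tool_rot: [-3.13, -0.273, 0.002]
force: [-3.1, -0.9, 1.5]
gripper_width: 0.0916
gripper_force: 1.6
```

```bash
python3 - <<'E'
from h import *
go((-.0535,-.139,.051))
E
```

```text
t 6.55 tcp jig [-0.0551 -0.1406] 0.0536 F [-3.25 -0.3   1.48] w 0.092
turn to align deg (tool) [-0.   0.1  0. ] aligned tool x,y,z in jig [ 1. -1. -1.]
(-0.0535, -0.139, 0.051) tool now cm [ 0.16 -0.16  0.26] aligned cm [ 0.16 -0.16  0.26]
```

arm_command:
  motion:
    - {"hand":-1,"delta_pos":[0.3,0,0],"turn":[0,0,0]}
    - {"hand":-1,"delta_pos":[0,0,0],"turn":[0,0,0]}

```text
time: 6.8
eef_pos: [0.5348, -0.2082, 0.0534]
tool_rot: [-3.129, -0.273, 0.009]
force: [-11.8, -2.5, 8.9]
gripper_width: 0.0916
gripper_force: 6.1
```

arm_command:
  motion:
    - {"hand":-1,"delta_pos":[0.3,0,0],"turn":[0,0,0]}
    - {"hand":-1,"delta_pos":[0,0,0],"turn":[0,0,0]}

```text
time: 7.05
eef_pos: [0.535, -0.2082, 0.0532]
tool_rot: [-3.129, -0.273, 0.017]
force: [-21.3, -3.7, 16.6]
gripper_width: 0.0916
gripper_force: 10.6
```

```bash
python3 - <<'E'
from h import *
go((-.0535,-.139,.051))
f=grab_frame('scene');cv2.imwrite('pics/s4.png',cv2.resize(f[190:384,20:280],None,fx=3,fy=3,interpolation=cv2.INTER_CUBIC)[:,:,::-1])
E
```

```text
t 7.05 tcp jig [-0.0548 -0.1406] 0.0532 F [-21.64   0.03  16.65] w 0.092
turn to align deg (tool) [-0.1  0.6 -0. ] aligned tool x,y,z in jig [ 1. -1. -1.]
(-0.0535, -0.139, 0.051) tool now cm [ 0.14 -0.16  0.21] aligned cm [ 0.13 -0.16  0.22]
```

View pics/s4.png

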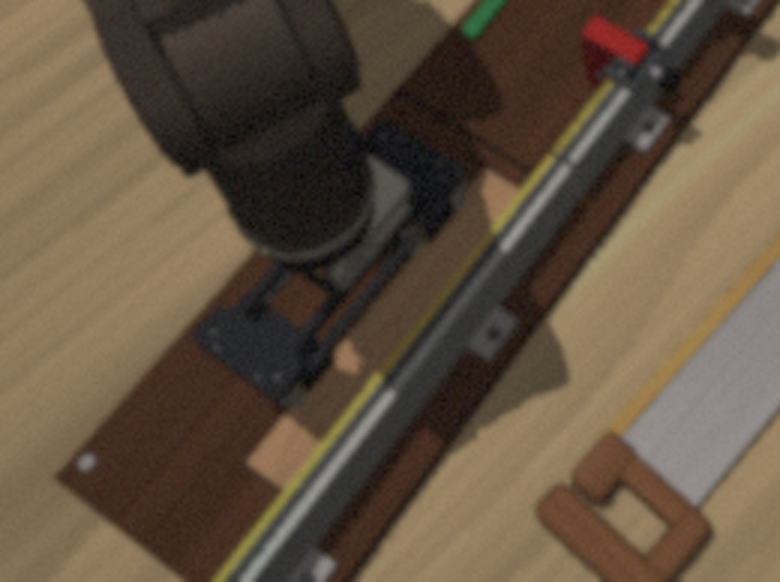

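The batten lies flat along the fence, with its -y end at about (265,460) and the red stop down at (610,50). I back off and move round to that end.

arm_command:
  motion:
    - {"hand":-1,"delta_pos":[-2.5,0,0],"turn":[0,0,0]}
    - {"hand":-1,"delta_pos":[-2.5,0,0],"turn":[0,0,0]}
    - {"hand":-1,"delta_pos":[0,0,-6],"turn":[0,0,0]}
    - {"hand":1,"delta_pos":[0,3,-3],"turn":[0,0,0]}
    - {"hand":1,"delta_pos":[2,5.5,0],"turn":[0,0,0]}
    - {"hand":1,"delta_pos":[3,5,0],"turn":[0,0,0]}
    - {"hand":1,"delta_pos":[2.8,4,0],"turn":[0,0,0]}
    - {"hand":1,"delta_pos":[0,0,0],"turn":[0,0,0]}

```text
time: 8.1
eef_pos: [0.6008, -0.3773, 0.1429]
tool_rot: [3.128, 0.27, 0.002]
force: [-0.6, 0.2, -0.0]
gripper_width: 0.0459
gripper_force: 0.0
```

```bash
python3 - <<'E'
from h import *
go((-.022,-.315,.051))
E
```

```text
t 8.1 tcp jig [-0.0192 -0.3186] 0.1429 F [-0.59  0.35 -0.03] w 0.046
turn to align deg (tool) [ 0.1 -0.1 -0.1] aligned tool x,y,z in jig [ 1. -1. -1.]
(-0.022, -0.315, 0.051) tool now cm [-0.29 -0.37  9.19] aligned cm [-0.28 -0.36  9.19]
```

arm_command:
  motion:
    - {"hand":1,"delta_pos":[-0.2,0,0],"turn":[0,0,0]}
    - {"hand":1,"delta_pos":[-0.1,0,0],"turn":[0,0,0]}
    - {"hand":1,"delta_pos":[0,0,0],"turn":[0,0,0]}
    - {"hand":1,"delta_pos":[0,0,4],"turn":[0,0,0]}
    - {"hand":1,"delta_pos":[0,0,4],"turn":[0,0,0]}
    - {"hand":1,"delta_pos":[0,0,1.2],"turn":[0,0,0]}
    - {"hand":1,"delta_pos":[0,0,0],"turn":[0,0,0]}

```text
time: 8.98
eef_pos: [0.596, -0.3749, 0.0518]
tool_rot: [-3.129, -0.274, 0.001]
force: [0.1, 0.2, 0.2]
gripper_width: 0.0003
gripper_force: 0.0
```

```bash
python3 - <<'E'
from h import *
go((-.022,-.152-.019,.051))
E
```

```text
t 8.97 tcp jig [-0.0236 -0.3153] 0.0518 F [0.16 0.22 0.19] w 0.0
turn to align deg (tool) [-0.  0.  0.] aligned tool x,y,z in jig [ 1. -1. -1.]
(-0.022, -0.17099999999999999, 0.051) tool now cm [  0.16 -14.43   0.09] aligned cm [  0.16 -14.43   0.08]
```

arm_command:
  motion:
    - {"hand":1,"delta_pos":[0,-1.5,0],"turn":[0,0,0]}
    - {"hand":1,"delta_pos":[0,-1.2,0],"turn":[0,0,0]}
    - {"hand":1,"delta_pos":[0,-1.2,0],"turn":[0,0,0]}
    - {"hand":1,"delta_pos":[0,-1.2,0],"turn":[0,0,0]}
    - {"hand":1,"delta_pos":[0,-1.2,0],"turn":[0,0,0]}
    - {"hand":1,"delta_pos":[0,-1.2,0],"turn":[0,0,0]}
    - {"hand":1,"delta_pos":[0,-1.2,0],"turn":[0,0,0]}
    - {"hand":1,"delta_pos":[0,-1.2,0],"turn":[0,0,0]}

```text
time: 9.98
eef_pos: [0.5788, -0.2768, 0.0517]
tool_rot: [3.13, 0.273, -0.0]
force: [0.7, -3.2, 3.3]
gripper_width: 0.0006
gripper_force: 1.9
```

```bash
python3 - <<'E'
from h import *
go((-.022,-.152-.019,.051))
f=grab_frame('top');cv2.imwrite('pics/t5.png',cv2.resize(f[150:280,220:480],None,fx=3,fy=3,interpolation=cv2.INTER_CUBIC)[:,:,::-1])
E
```

```text
t 9.97 tcp jig [-0.0235 -0.2158] 0.0517 F [ 0.13 -3.24  3.3 ] w 0.001
turn to align deg (tool) [0. 0. 0.] aligned tool x,y,z in jig [ 1. -1. -1.]
(-0.022, -0.17099999999999999, 0.051) tool now cm [ 0.15 -4.48  0.07] aligned cm [ 0.15 -4.48  0.07]
```

View pics/t5.png

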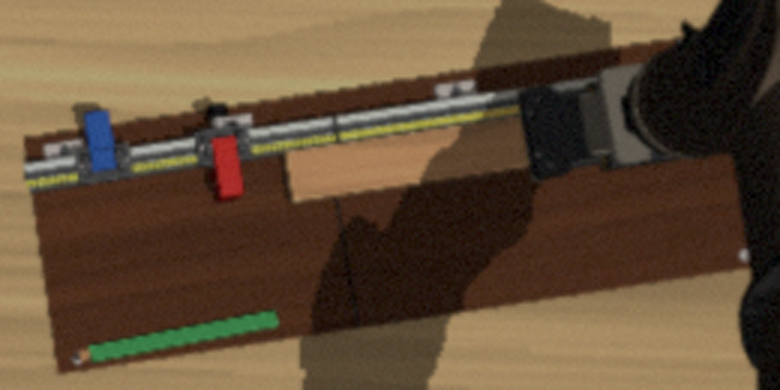

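The batten is sliding flat along the fence. Its end is at (289,178) and the red foot's face is at (242,180), leaving a gap of about 40 mm.

arm_command:
  motion:
    - {"hand":1,"delta_pos":[0,-1.2,0],"turn":[0,0,0]}
    - {"hand":1,"delta_pos":[0,-1.2,0],"turn":[0,0,0]}
    - {"hand":1,"delta_pos":[0,-0.8,0],"turn":[0,0,0]}
    - {"hand":1,"delta_pos":[0,-0.4,0],"turn":[0,0,0]}
    - {"hand":1,"delta_pos":[0,-0.2,0],"turn":[0,0,0]}

```text
time: 10.65
eef_pos: [0.5722, -0.2397, 0.0516]
tool_rot: [-3.129, -0.274, 0.001]
force: [0.8, -1.1, -0.2]
gripper_width: 0.0008
gripper_force: 0.5
```

arm_command:
  motion:
    - {"hand":1,"delta_pos":[0,-0.3,0],"turn":[0,0,0]}
    - {"hand":1,"delta_pos":[0,-0.2,0],"turn":[0,0,0]}

```text
time: 10.9
eef_pos: [0.5714, -0.2351, 0.0516]
tool_rot: [-3.13, -0.273, 0.0]
force: [0.2, -1.4, -0.2]
gripper_width: 0.0005
gripper_force: 0.5
```

```bash
python3 - <<'E'
from h import *
go((-.022,-.152-.019,.051))
E
```

```text
t 10.9 tcp jig [-0.0236 -0.1734] 0.0516 F [-0.07 -1.38 -0.16] w 0.001
turn to align deg (tool) [-0.  0.  0.] aligned tool x,y,z in jig [ 1. -1. -1.]
(-0.022, -0.17099999999999999, 0.051) tool now cm [ 0.16 -0.24  0.06] aligned cm [ 0.16 -0.24  0.06]
```

arm_command:
  motion:
    - {"hand":1,"delta_pos":[0,-0.2,0],"turn":[0,0,0]}
    - {"hand":1,"delta_pos":[0,-0.1,0],"turn":[0,0,0]}

```text
time: 11.15
eef_pos: [0.5711, -0.2326, 0.0518]
tool_rot: [3.129, 0.273, 0.0]
force: [-0.1, -3.2, -1.4]
gripper_width: 0.0003
gripper_force: 1.8
```

arm_command:
  motion:
    - {"hand":1,"delta_pos":[0,-0.2,0],"turn":[0,0,0]}
    - {"hand":1,"delta_pos":[0,0,0],"turn":[0,0,0]}

```text
time: 11.4
eef_pos: [0.571, -0.2325, 0.0522]
tool_rot: [3.127, 0.271, 0.002]
force: [1.5, -6.6, -1.1]
gripper_width: 0.0002
gripper_force: 3.5
```

arm_command:
  motion:
    - {"hand":1,"delta_pos":[0,-0.2,0],"turn":[0,0,0]}
    - {"hand":1,"delta_pos":[0,0,0],"turn":[0,0,0]}

```text
time: 11.65
eef_pos: [0.571, -0.2323, 0.0525]
tool_rot: [3.125, 0.269, 0.003]
force: [3.1, -11.0, 0.2]
gripper_width: 0.0003
gripper_force: 5.7
```

arm_command:
  motion:
    - {"hand":1,"delta_pos":[0,2,0],"turn":[0,0,0]}
    - {"hand":1,"delta_pos":[0,2,0],"turn":[0,0,0]}
    - {"hand":1,"delta_pos":[0,0,-5],"turn":[0,0,0]}
    - {"hand":1,"delta_pos":[0,0,-5],"turn":[0,0,0]}
    - {"hand":-1,"delta_pos":[-6,0,0],"turn":[0,0,0]}
    - {"hand":-1,"delta_pos":[-5,-3,0],"turn":[0,0,0]}
    - {"hand":-1,"delta_pos":[0,-6,0],"turn":[0,0,0]}
    - {"hand":-1,"delta_pos":[0,-6,0],"turn":[0,0,0]}

```text
time: 12.65
eef_pos: [0.4423, -0.1389, 0.152]
tool_rot: [-3.13, -0.269, -0.001]
force: [1.6, 1.2, 0.3]
gripper_width: 0.036
gripper_force: 0.0
```

```bash
python3 - <<'E'
from h import *
go((-.11,-.022,.051),(-.0545,-.022,.051))
f=grab_frame('top');cv2.imwrite('pics/t6.png',cv2.resize(f[150:280,220:480],None,fx=3,fy=3,interpolation=cv2.INTER_CUBIC)[:,:,::-1])
E
```

```text
t 12.65 tcp jig [-0.1341 -0.0563] 0.152 F [1.79 0.92 0.31] w 0.036
turn to align deg (tool) [ 0.  -0.  -0.1] aligned tool x,y,z in jig [ 1. -1. -1.]
(-0.11, -0.022, 0.051) tool now cm [ 2.39 -3.43 10.11] aligned cm [ 2.41 -3.43 10.1 ]
(-0.0545, -0.022, 0.051) tool now cm [ 5.55 -0.01  0.  ] aligned cm [ 5.55 -0.    0.  ]
```

View pics/t6.png

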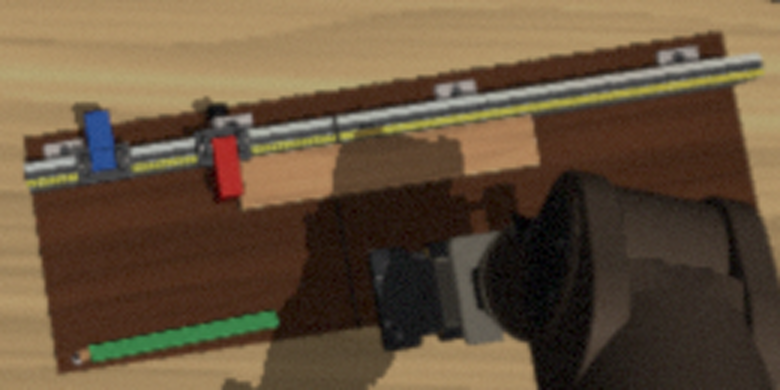

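The batten's end meets the red foot at (243,180) and its front edge runs parallel to the fence. I'll do one light seating push from the front.

arm_command:
  motion:
    - {"hand":-1,"delta_pos":[2.4,-3.4,0],"turn":[0,0,0]}
    - {"hand":-1,"delta_pos":[0,0,0],"turn":[0,0,0]}
    - {"hand":-1,"delta_pos":[0,0,5],"turn":[0,0,0]}
    - {"hand":-1,"delta_pos":[0,0,5],"turn":[0,0,0]}
    - {"hand":-1,"delta_pos":[0,0,0],"turn":[0,0,0]}
    - {"hand":-1,"delta_pos":[2.5,0,0],"turn":[0,0,0]}
    - {"hand":-1,"delta_pos":[2,0,0],"turn":[0,0,0]}
    - {"hand":-1,"delta_pos":[0.5,0,0],"turn":[0,0,0]}

```text
time: 13.7
eef_pos: [0.512, -0.0933, 0.0537]
tool_rot: [3.129, 0.273, 0.005]
force: [-0.1, 0.5, -0.4]
gripper_width: 0.0921
gripper_force: 0.0
```

```bash
python3 - <<'E'
from h import *
go((-.0545,-.022,.051))
E
```

```text
t 13.7 tcp jig [-0.0575 -0.0234] 0.0537 F [-0.04  0.54 -0.42] w 0.092
turn to align deg (tool) [ 0.  -0.2  0. ] aligned tool x,y,z in jig [ 1. -1. -1.]
(-0.0545, -0.022, 0.051) tool now cm [ 0.3  -0.14  0.27] aligned cm [ 0.3  -0.14  0.27]
```

arm_command:
  motion:
    - {"hand":-1,"delta_pos":[0.2,0,0],"turn":[0,0,0]}
    - {"hand":-1,"delta_pos":[0.2,0,0],"turn":[0,0,0]}
    - {"hand":-1,"delta_pos":[0.2,0,0],"turn":[0,0,0]}
    - {"hand":-1,"delta_pos":[0,0,0],"turn":[0,0,0]}

```text
time: 14.2
eef_pos: [0.5138, -0.0922, 0.0515]
tool_rot: [3.13, 0.273, -0.005]
force: [-5.3, -1.4, 3.8]
gripper_width: 0.0919
gripper_force: 2.5
```

```bash
python3 - <<'E'
from h import *
go((-.0545,-.022,.051))
E
```

```text
t 14.2 tcp jig [-0.0556 -0.0227] 0.0515 F [-5.43 -0.42  3.79] w 0.092
turn to align deg (tool) [-0.   0.2  0. ] aligned tool x,y,z in jig [ 1. -1. -1.]
(-0.0545, -0.022, 0.051) tool now cm [ 0.11 -0.07  0.05] aligned cm [ 0.11 -0.07  0.05]
```

arm_command:
  motion:
    - {"hand":-1,"delta_pos":[0.3,0,0],"turn":[0,0,0]}
    - {"hand":-1,"delta_pos":[0,0,0],"turn":[0,0,0]}

```text
time: 14.45
eef_pos: [0.5139, -0.0921, 0.051]
tool_rot: [3.13, 0.274, -0.014]
force: [-13.1, -2.9, 9.9]
gripper_width: 0.0917
gripper_force: 6.6
```

arm_command:
  motion:
    - {"hand":-1,"delta_pos":[-2,0,0],"turn":[0,0,0]}
    - {"hand":-1,"delta_pos":[-3.5,0,0],"turn":[0,0,0]}
    - {"hand":-1,"delta_pos":[0,0,-5],"turn":[0,0,0]}
    - {"hand":-1,"delta_pos":[0,0,-6],"turn":[0,0,0]}
    - {"hand":-1,"delta_pos":[-3,5,-3],"turn":[0,0,0]}
    - {"hand":-1,"delta_pos":[-3,5,0],"turn":[0,0,0]}
    - {"hand":-1,"delta_pos":[-3,5,0],"turn":[0,0,0]}
    - {"hand":-1,"delta_pos":[-3,5,0],"turn":[0,0,0]}

```text
time: 15.45
eef_pos: [0.381, -0.3175, 0.1907]
tool_rot: [3.129, 0.274, 0.001]
force: [1.3, -0.2, 0.8]
gripper_width: 0.0919
gripper_force: 0.0
```

arm_command:
  motion:
    - {"hand":-1,"delta_pos":[-2,5,0],"turn":[0,0,0]}
    - {"hand":-1,"delta_pos":[-2,5,0],"turn":[0,0,0]}
    - {"hand":-1,"delta_pos":[0,0,0],"turn":[0,0,0]}
    - {"hand":-1,"delta_pos":[0,0,0],"turn":[0,0,0]}

```text
time: 15.95
eef_pos: [0.3598, -0.4207, 0.19]
tool_rot: [-3.129, -0.273, 0.0]
force: [-0.4, 0.6, -0.2]
gripper_width: 0.0918
gripper_force: 0.0
```

```bash
python3 - <<'E'
from h import *
go()
f=grab_frame('top');a=cv2.resize(f[150:280,220:480],None,fx=3,fy=3,interpolation=cv2.INTER_CUBIC)
x0,y0=220,150
for P in ([[-44,108,50],[-44,-152,50],[0,-152,50],[0,108,50]],):
    q=((proj('top',place(j,np.array(P)/1e3))-[x0,y0]+.5)*3).astype(np.int32);cv2.polylines(a,[q],True,(0,255,0),1)
cv2.imwrite('pics/t7.png',a[:,:,::-1])
E
```

```text
t 15.95 tcp jig [-0.2641 -0.3196] 0.19 F [-0.33  0.69 -0.15] w 0.092
turn to align deg (tool) [-0.1  0.   0. ] aligned tool x,y,z in jig [ 1. -1. -1.]
```

View pics/t7.png

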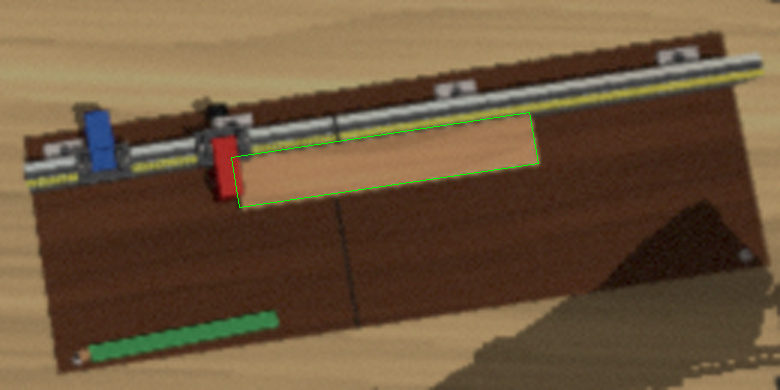

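The batten matches the ideal outline: its end is on the red foot at (241,180) and it lies flat along the fence. The red stop is down, the blue is up at (100,140), and the hand is clear.

```bash
python3 -c "
from rig import *
print(close_job())"
```

```text
the job is handed in; nothing more can be done
None
```

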